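# Bring the free bar round and hang up the cake leveller

### The job

Turn the tool carousel until its free bar (the one with the red end ball) has clicked in above the red pointer on the base. Then hang the cake leveller on that bar, so that the bar passes through its bow and it hangs freely and upright by the middle of the bow, between the end ball and the post, and leave the bar over the pointer. Do not disturb the bowl, jar, cake ring and spatula.

Things in the scene. Friction and masses are not known exactly. Their poses are not given: they have to be found in the camera images.
- carousel_base: Fixed base of the tool carousel: dark round plate 176 mm across, grey drum 150 mm across and 55 mm high, carrying the turning head. Origin at the underside's centre on the table, on the vertical turning axis. The red pointer on the plate lies along its own -x.
- hub (a point): Centre of the head's black hub (40 mm across, from 168 to 228 mm above the table), on the turning axis at bar height, 190 mm; post below it 24 mm thick. From it stand three level round bars, 12 mm thick, 120 degrees apart. A whisk and a scraper are fixed on the two other bars, 85 mm from the axis, reaching 110 mm below the bar and 25 mm to each side. Nothing is above the hub.
- bar_end (a point): Centre of the red ball, 20 mm across, at the end of the free bar, 120 mm from the turning axis, 190 mm above the table (the other two bars have steel balls).
- carousel (a joint): Angle of the carousel's head, rad, positive counter-clockwise seen from above; 0 = free bar straight above the pointer. It clicks every 30 degrees (0.524 rad) and springs into the nearest click; a push of about 5 to 8 N at 90 mm from the axis moves it on. Hard stops at +-3 rad.
- free_bar (a point): Point on the centreline of the free bar, 70 mm from the turning axis, 190 mm above the table. Its own x axis points along the bar to the post, z up. The bar is clear from 20 mm to 110 mm from the axis.
- pointer (a point): Outer end of the red pointer on the base plate, 125 mm from the turning axis, 10 mm above the table: the free bar must end up above it.
- leveller: Small cake leveller, 0.25 kg, standing on its feet: a closed upright bow of 8 mm blue painted rod in its own y-z plane, 164 mm wide (y), roof rising from 85 mm at the sides to 118 mm in the middle, a 4 mm slicing bar across the legs at 28 mm, feet 68 mm long (x). Opening 148 mm wide, from 30 to 114 mm high. Orange handle on top. Origin on the table under its middle. Same either way round.
- leveller_handle (a point): Centre of the leveller's orange handle, 150 mm above its origin; handle 16 mm thick (own x), 62 mm long (own y), 26 mm high (137 to 163 mm); a stem 18 mm wide joins it to the bow.
- leveller_crook (a point): Underside of the bow's roof in the middle, 114 mm above the leveller's origin: this rests on top of the bar when hung.
- bowl: Steel mixing bowl, 120 mm across, 50 mm high; bystander. Origin at its underside.
- jar: Jar with red cap, 56 mm across, 90 mm high; bystander. Origin at its underside.
- cake_ring: Aluminium cake ring lying flat, 90 mm across, 45 mm high; bystander. Origin at its underside.
- spatula: Spatula lying on the table along its own x; bystander.

How it is judged:
By the outcome, as a careful person would: the job done as asked, in the order asked, and still so for the second after the job is handed in, with the robot touching nothing.
It also fails if it takes over 64 s, if anything falls off the work surface, if the arm or the gripper's body presses on something with over 40 N, if the wrist force passes 120 N, or if a joint passes its speed limit or range.

### The arm

A 6-joint arm with a two-finger parallel gripper is mounted at the origin on the work surface. World frame = base frame: x ahead of the robot, y to its left, z up, the work surface at z = 0. Lengths are in m, angles in degrees, forces in N, time in s.
With the tool pointing down it reaches from about 0.25 to 0.725 m from the base axis. Payload 9.7 kg.
Tool frame: the origin (TCP) lies between the finger pads; the fingertips stand 19 mm ahead of it and the grasp point (between the pads) is the TCP; z points along the fingers, y is the line along which they close (so a half turn about z gives the same grasp; the last joint's range is limited). The gripper opens to 85 mm and grips with 20 to 120 N. Pads are 22 mm wide; open, the fingers measure 114 mm over their backs; the gripper's body (76 mm by 85 mm) begins 54 mm behind the grasp point. The pads swing forward as they close: fully open they stand 13 mm farther back than shut.
Start: joints at [-75.344, 4.979, 10.078, 95.1, 0, 90], TCP at [0.139, -0.532, 0.25] pointing down, gripper open.
Joint ranges: [-179.16, 179.16], [-48.56, 103.87], [-65.8, 70.77], [-126.05, 130.52], [-82.76, 87.17], [-180, 180]. Speed limits (degrees/s): [127.2, 127.2, 147.25, 180, 180, 180].

### API

Orientations are given as [roll, pitch, yaw] about the fixed x, y, z axes, in that order (R = Rz(yaw) Ry(pitch) Rx(roll)).
In Python, from workcell import bot gives the robot as it stands. The module is installed in compiled form; this text tells all that it offers.
- The arm moves only by the shell command python3 -m crank 'ROWS' [OPENING] [FORCE]. ROWS is JSON, a list that holds one entry, the list of rows, each a list of 6 numbers: the shift along the world's x, y, z as a fraction of full scale, then the turn, a rotation vector about the world's x, y, z as a fraction of full scale. In form: [[[x, y, z, wx, wy, wz], ...]]. A call has 1 to 20 rows; each row shifts and turns the commanded pose from where the row before left it; what a row does not reach is not made up. Full scale, the value 1, is 20 mm for a shift and 0.12 rad for a turn. A row lasts 1/12 s, in which the tool goes at most 41.7 mm and 7.16 degrees, less where a joint would pass 70% of its speed; a pose out of reach is approached as far as the arm can. A call with a number of a shift or a turn outside -1 to 1 is refused whole. A call with a gripper value outside its range is refused whole. OPENING is the opening, from 0 (shut) to 1 (fully open), set as the call begins (- or left out, the last holds). The fingers move at their own pace and stop on an object; FORCE is the grip in N (left out, the last holds). Time passes only in rows, so rows that do not move let the fingers close. It gives the time, the measured TCP pose, the force, the opening and the grip force at its end, in the units of the state.
- bot.get_obs(): the state, without advancing time (a new reading comes with each control period).
- bot.camera(name): name is "scene" or "top"; returns the picture (480x640x3 uint8, red, green, blue); there is no depth.
- bot.camera_model(name): a dict with "vertical_fov" (degrees; the focal length in pixels is half the picture's height over the tangent of half this angle, whatever the lens; pixels are square), "cx", "cy" (the principal point, pixels), "k1" (the pictures are not rectified: a ray, as slopes to the right and down, at radius r is drawn at 1 + k1 r^2 times it, then the intrinsics apply), "R" (3x3) and "t" (3): a world point X has camera coordinates R X + t. Camera axes: x right, y down, z forward; pixel columns grow to the right and rows downward; lengths in m; the calibration is good to about 2 mm. A picture is of the moment at which its call begins. camera_model takes no time and is no camera call.
- bot.job_done(): hands the job in; it is judged then, once.
The state is a dict: "time": time; "q": joint angles; "qd": joint speeds; "joint_efforts": joint torques, N m; "ee_pos": TCP position; "tcp_rot": TCP orientation; "wrist_force": force on the tool from outside, world axes, zero at the start; "torque": the same for the moment, N m; "opening": finger opening in m; "grasp_force": force on a finger pad.
Only numpy, scipy, OpenCV 4.12 (cv2) and the standard library are available. Lean on these libraries where they do the work, as an engineer would, in place of code of your own. Each camera call takes 0.05 s, during which the arm holds its last target. There are 200 camera calls.

## Working session

There is one attempt and no reset: what is moved stays moved. The work goes in short steps, Python scripts to look and compute and a shell command to move; the robot and the scene stay as the last step left them, time stands still between calls to the robot, and variables do not carry over. Pictures are saved under pics/ and viewed, at most 10 in all, crops included, and the job is handed in when it is done.

```bash
mkdir -p pics; python3 - <<'E'
from workcell import bot
import cv2
for n in("scene","top"):
    cv2.imwrite(f"pics/{n}0.png",bot.camera(n)[:,:,::-1]); m=bot.camera_model(n); print(m)
o=bot.get_obs(); print(o)
E
```

```text
{'vertical_fov': 50.23688344092986, 'cx': 318.09450408881924, 'cy': 234.6216986663297, 'k1': -0.0768565560057153, 'R': array([[ 0.18561128,  0.98262043,  0.00235458],
       [ 0.81778926, -0.15314628, -0.55476746],
       [-0.54476525,  0.10489665, -0.83200211]]), 't': array([-0.09678632, -0.40882748,  1.72609241])}
{'vertical_fov': 44.71373926064357, 'cx': 323.01607001358946, 'cy': 241.34274950072478, 'k1': -0.12389165825037954, 'R': array([[ 9.19190859e-04, -9.99853035e-01,  1.71191210e-02],
       [-9.91245732e-01, -3.17119418e-03, -1.31991830e-01],
       [ 1.32026720e-01, -1.68479299e-02, -9.91102968e-01]]), 't': array([-0.00308232,  0.55956719,  1.37976061])}
{'time': 0.1, 'q': array([-7.53450844e+01,  5.00857458e+00,  1.00369765e+01,  9.50974748e+01,
       -5.92417192e-04,  9.00008539e+01]), 'qd': array([-0.00797934, -0.04041554,  0.0659456 , -0.00937189,  0.01910518,
       -0.0399645 ]), 'joint_efforts': array([-1.62947352e-03, -5.21559942e+01,  4.65655231e+01,  1.59451406e-02,
       -7.70038514e-05,  1.82959559e-05]), 'ee_pos': array([ 0.13910034, -0.53193473,  0.24962986]), 'tcp_rot': array([-1.79930927e+02,  5.93446163e-04,  1.46540624e+01]), 'wrist_force': array([-0.28522351, -0.98900146, -0.52544525]), 'torque': array([ 0.02220651, -0.00710842, -0.04107223]), 'grasp_force': 0.0, 'opening': 0.08550620201136562}
```

View pics/scene0.png

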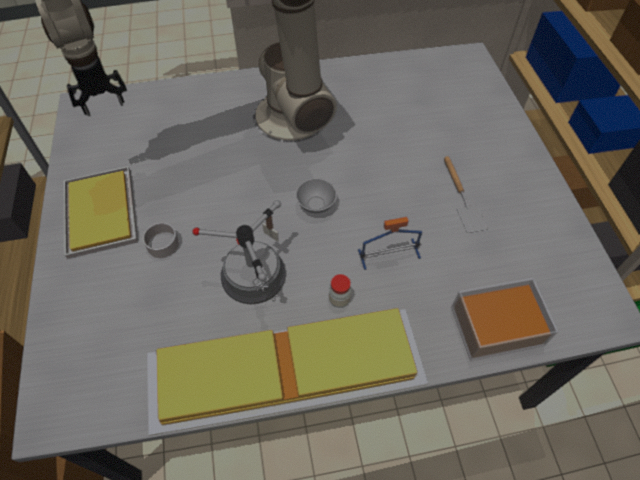

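View pics/top0.png

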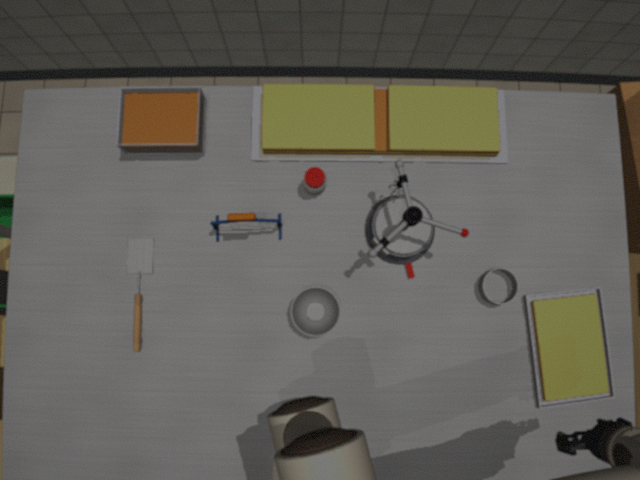

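The scene view shows the carousel hub near (245,235), the red ball at (196,231) and the leveller handle at (396,223). The top view shows the hub at (413,216), ball (465,232), pointer (409,271), handle (241,217), jar (315,178), bowl (315,312) and ring (497,287).

```bash
cat > h.py <<'E'
from workcell import bot
import cv2, numpy as np
def cam(n):
    m=bot.camera_model(n); f=240/np.tan(np.radians(m['vertical_fov']/2))
    return m,np.array([[f,0,m['cx']],[0,f,m['cy']],[0,0,1]]),np.array([m['k1'],0,0,0,0.])
def ray(n,p):
    m,K,D=cam(n); s=cv2.undistortPointsIter(np.array([[p]],float),K,D,None,None,(3,50,1e-10)).ravel()
    R=np.array(m['R']); return -R.T@m['t'], R.T@np.array([s[0],s[1],1])
def plane(n,p,z):
    c,d=ray(n,p); return c+d*(z-c[2])/d[2]
def tri(p,q):
    c,d=ray("scene",p); e,g=ray("top",q)
    s=np.linalg.lstsq(np.c_[d,-g],e-c,rcond=None)[0]; a=c+s[0]*d; b=e+s[1]*g
    return (a+b)/2,np.linalg.norm(a-b)
def blobs(im,lo,hi,box=None,amin=8):
    """HSV mask blobs in box x0,y0,x1,y1: (centroid, area, bbox)"""
    h=cv2.cvtColor(im,cv2.COLOR_RGB2HSV); 
    m=cv2.inRange(h,np.array(lo),np.array(hi))
    if lo[0]==0: m|=cv2.inRange(h,np.array([173,lo[1],lo[2]]),np.array([180,255,255]))
    k=np.zeros_like(m); x0,y0,x1,y1=box or (0,0,640,480); k[y0:y1,x0:x1]=255
    n,_,st,ce=cv2.connectedComponentsWithStats(m&k)
    return [(ce[i].round(1),st[i][4],st[i][:4]) for i in range(1,n) if st[i][4]>=amin]
E
python3 - <<'E'
from h import *
S,T=bot.camera("scene"),bot.camera("top")
for nm,lo,hi,bs,bt in [("red",(0,120,70),(6,255,255),(150,180,370,320),(290,150,500,300)),
  ("orange",(5,150,100),(16,255,255),(370,205,420,240),(215,205,265,228)),
  ("blue",(100,100,40),(125,255,255),(340,210,440,280),(200,200,300,250))]:
    print(nm); 
    for b in blobs(S,lo,hi,bs): print(" S",*b)
    for b in blobs(T,lo,hi,bt): print(" T",*b)
def up(im,x,y,w,h,n): cv2.imwrite(n,cv2.resize(im[y:y+h,x:x+w,::-1],None,fx=4,fy=4,interpolation=cv2.INTER_CUBIC))
a=S[190:310,180:300]; b=S[200:280,340:440]; c=T[150:290,340:480];d=T[200:250,200:300]
def e(i,w,h): return cv2.resize(i,(w,h),interpolation=cv2.INTER_CUBIC)
cv2.imwrite("pics/z.png",np.vstack([np.hstack([e(a,400,360),e(c,400,360)]),np.hstack([e(b,300,240),e(d,480,240),np.zeros((240,20,3),np.uint8)])])[:,:,::-1])
E
```

```text
red
 S [195.6 230.8] 38 [193 228   6   7]
 S [340.2 283.6] 287 [331 275  19  19]
 T [314.3 177. ] 319 [305 167  20  21]
 T [464.3 232.3] 40 [461 229   7   8]
 T [409.3 269.8] 86 [405 262   9  16]
orange
 S [395.8 221.5] 116 [385 218  23   8]
 T [240.8 216.4] 129 [228 213  27   7]
blue
 S [412.3 231.2] 24 [402 231  19   2]
 S [373.9 238.4] 34 [364 234  22  10]
 S [417.5 253.3] 11 [416 249   4   9]
 S [363.4 263.6] 13 [362 259   4  10]
 T [270.8 219.6] 49 [256 214  25   9]
 T [217.9 221.7] 46 [211 216  17  10]
 T [279.7 232.2] 13 [279 229   2   9]
 T [217.1 234.6] 14 [216 230   3  11]
```

View pics/z.png

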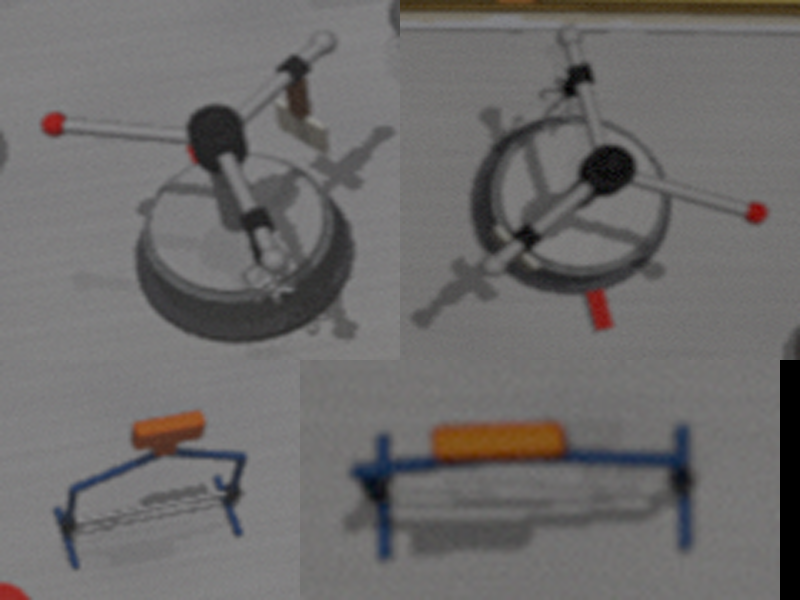

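```bash
python3 - <<'E'
from h import *
np.set_printoptions(precision=4,suppress=True)
b,_=r=tri((195.6,230.8),(464.3,232.3)); print("ball",r, plane("top",(464.3,232.3),.19))
A=plane("top",(398.8,164.4),.19); print("steelA",A, tri((262,275),(398.8,164.4)))
B=plane("scene",(276.6,204),.19); print("steelB",B)
# centre of equilateral triangle
P=np.array([b[:2],A[:2],B[:2]]); C=P.mean(0); print("C",C,np.linalg.norm(P-C,axis=1))
T=bot.camera("top");S=bot.camera("scene")
for n,im,bx in(("top",T,(395,195,435,235)),("scene",S,(225,215,265,255))):
    for x in blobs(im,(0,0,0),(180,255,38),bx,40): print(n,x, plane(n,x[0],.225))
p=plane("top",(409.3,269.8),.01); print("pointer mid",p)
d=p[:2]-C; print("ptr ang",np.degrees(np.arctan2(d[1],d[0])),np.linalg.norm(d))
d=b[:2]-C; print("bar ang",np.degrees(np.arctan2(d[1],d[0])))
print("handle",tri((395.8,221.5),(240.8,216.4)),plane("top",(240.8,216.4),.155))
# handle ends top view
for q in [(228,217.5),(254.5,216)]: print(plane("top",q,.155))
# bow corners top view, z~.085 : from crop
for q in [(355,473),(685,462)]: u=(200+(q[0]-300)/4.8,200+(q[1]-360)/4.8); print("corner",plane("top",u,.085))
for q in [(383,435),(383,560),(684,425),(684,550)]: u=(200+(q[0]-300)/4.8,200+(q[1]-360)/4.8); print("foot",plane("top",u,.004))
for n,q,z in[("jar",(314.3,177),.09),("bowl",(315,312),.05),("ring",(497,287),.045)]: print(n,plane("top",q,z))
E
```

```text
ball (array([ 0.5601, -0.3089,  0.1907]), np.float64(0.0004932397570029188)) [ 0.5602 -0.3093  0.19  ]
steelA [ 0.7118 -0.1672  0.19  ] (array([ 0.7113, -0.1664,  0.1922]), np.float64(0.0008823955853626011))
steelB [ 0.5158 -0.1047  0.19  ]
C [ 0.5959 -0.1936] [0.1207 0.1189 0.1197]
top (array([412.1, 215.6]), np.int32(243), array([403, 207,  19,  19], dtype=int32)) [ 0.5904 -0.1883  0.225 ]
scene (array([244.3, 236. ]), np.int32(121), array([237, 226,  16,  21], dtype=int32)) [ 0.6204 -0.1927  0.225 ]
pointer mid [ 0.4929 -0.2158  0.01  ]
ptr ang -167.81976791609145 0.10541450470520217
bar ang -107.25148070923017
handle (array([0.5995, 0.1842, 0.1556]), np.float64(0.00037679837241430243)) [0.5996 0.1841 0.155 ]
[0.597  0.2128 0.155 ]
[0.6006 0.1534 0.155 ]
corner [0.5947 0.262  0.085 ]
corner [0.6006 0.0998 0.085 ]
foot [0.6281 0.2622 0.004 ]
foot [0.5623 0.2605 0.004 ]
foot [0.6338 0.1051 0.004 ]
foot [0.5681 0.1044 0.004 ]
jar [0.7066 0.0198 0.09  ]
bowl [0.3888 0.0171 0.05  ]
ring [ 0.4479 -0.4249  0.045 ]
```

Both views agree to within about 1 mm. The hub is at (0.596,-0.1935), the bar points at -107.3°, and the pointer at about -167.5°, so the head needs -60°. The leveller is at (0.598,0.183) with yaw 2.1°. I'll straddle the bar at 85 mm and walk it around.

```bash
python3 -m crank '[[[1,0.6,0,0,0,0.42],[1,0.6,0,0,0,0.42],[1,0.6,0,0,0,0.42],[1,0.6,0,0,0,0.42],[1,0.6,0,0,0,0.42],[1,0.6,0,0,0,0.42],[1,0.6,0,0,0,0.42],[1,0.6,0,0,0,0.42],[1,0.6,0,0,0,0.42],[1,0.6,0,0,0,0.42],[1,0.6,0,0,0,0.42],[1,0.6,0,0,0,0.42],[1,0.6,0,0,0,0.42],[1,0.6,0,0,0,0.42],[1,0.6,0,0,0,0.42],[1,0.6,0,0,0,0.42],[1,0.6,0,0,0,0.42],[1,0.6,0,0,0,0.42],[1,0.6,0,0,0,0.42],[1,0.6,0,0,0,0.42]]]' 0.5 20
```

```text
time: 1.97
ee_pos: [0.5401, -0.2913, 0.2502]
tcp_rot: [-180.0, 0.0, 72.6]
wrist_force: [1.0, -0.5, -0.1]
opening: 0.0427
grasp_force: 0.0
```

```bash
python3 -m crank '[[[0.77,0.42,0,0,0,0],[0.77,0.42,0,0,0,0],[0,0,0,0,0,0],[0,0,-0.75,0,0,0],[0,0,-0.75,0,0,0],[0,0,-0.75,0,0,0],[0,0,-0.75,0,0,0],[0,0,0,0,0,0],[0,0,0,0,0,0]]]'
python3 - <<'E'
import numpy as np
C=np.array([.596,-.1935]);a=np.radians(np.arange(-107.3,-168,-6.05))
p=C+.085*np.c_[np.cos(a),np.sin(a)]; print((np.diff(p,axis=0)/.02).round(2).tolist(),p[-1])
E
```

```text
time: 2.72
ee_pos: [0.5693, -0.2754, 0.1899]
tcp_rot: [-179.9, -0.0, 72.4]
wrist_force: [0.0, 0.5, -0.2]
opening: 0.0427
grasp_force: 0.0
[[-0.42, 0.16], [-0.4, 0.2], [-0.38, 0.24], [-0.35, 0.28], [-0.32, 0.31], [-0.28, 0.35], [-0.25, 0.37], [-0.21, 0.4], [-0.16, 0.42], [-0.12, 0.43]] [ 0.51291965 -0.21146261]
```

```bash
python3 -m crank '[[[-0.21,0.08,0,0,0,-0.44],[-0.21,0.08,0,0,0,-0.44],[-0.2,0.1,0,0,0,-0.44],[-0.2,0.1,0,0,0,-0.44],[-0.19,0.12,0,0,0,-0.44],[-0.19,0.12,0,0,0,-0.44],[-0.18,0.14,0,0,0,-0.44],[-0.17,0.14,0,0,0,-0.44],[-0.16,0.15,0,0,0,-0.44],[-0.16,0.16,0,0,0,-0.44],[-0.14,0.17,0,0,0,-0.44],[-0.14,0.18,0,0,0,-0.44],[-0.13,0.18,0,0,0,-0.44],[-0.12,0.19,0,0,0,-0.44],[-0.11,0.2,0,0,0,-0.44],[-0.1,0.2,0,0,0,-0.44],[-0.08,0.21,0,0,0,-0.44],[-0.08,0.21,0,0,0,-0.44],[-0.06,0.21,0,0,0,-0.44],[-0.06,0.22,0,0,0,-0.44]]]'
python3 -m crank '[[[-0.04,0.22,0,0,0,-0.44],[-0.04,0.22,0,0,0,-0.44],[0,0,0,0,0,0],[0,0,0,0,0,0],[0,0,0,0,0,0]]]'
cat > b.py <<'E'
from h import *
import sys
S=bot.camera("scene");T=bot.camera("top")
for n,im,bx in(("scene",S,(170,160,290,300)),("top",T,(380,200,500,320))):
    for x in blobs(im,(0,120,70),(6,255,255),bx):
        p=plane(n,x[0],.19); d=p[:2]-[.596,-.1935]; print(n,x,p.round(4),np.degrees(np.arctan2(d[1],d[0])).round(1),np.hypot(*d).round(4))
E
python3 b.py
```

```text
time: 4.38
ee_pos: [0.5123, -0.2123, 0.192]
tcp_rot: [179.9, -0.1, 11.7]
wrist_force: [-0.2, -0.7, -0.0]
opening: 0.0428
grasp_force: 0.0
time: 4.8
ee_pos: [0.5108, -0.2036, 0.1911]
tcp_rot: [180.0, -0.1, 5.9]
wrist_force: [0.9, 0.2, -0.7]
opening: 0.0427
grasp_force: 0.0
top (array([408.5, 268.3]), np.int32(66), array([405, 262,   7,  16], dtype=int32)) [ 0.481  -0.1843  0.19  ] 175.4 0.1154
```

```bash
python3 -m crank '[[[0.04,-0.22,0,0,0,0.44],[0.04,-0.22,0,0,0,0.44],[0,0,0,0,0,0],[0,0,1,0,0,0],[0,0,1,0,0,0],[0,0,1,0,0,0],[0,0,1,0,0,0],[0,1,0,0,0,0],[0,1,0,0,0,0],[0,1,0,0,0,0],[0,1,0,0,0,0],[0,1,0,0,0,0],[0,1,0,0,0,0],[0,1,0,0,0,0],[0,1,0,0,0,0]]]' 0.5
python3 b.py
```

```text
time: 6.15
ee_pos: [0.512, -0.0511, 0.2704]
tcp_rot: [-180.0, -0.0, 11.8]
wrist_force: [0.8, -0.3, 0.6]
opening: 0.0426
grasp_force: 0.0
scene (array([229. , 198.5]), np.int32(23), array([227, 196,   6,   6], dtype=int32)) [ 0.4764 -0.2202  0.19  ] -167.4 0.1226
top (array([409.4, 270. ]), np.int32(86), array([406, 263,   8,  15], dtype=int32)) [ 0.4773 -0.1862  0.19  ] 176.5 0.1189
top (array([425. , 269.5]), np.int32(44), array([422, 266,   7,   8], dtype=int32)) [ 0.4784 -0.2202  0.19  ] -167.2 0.1206
```

```bash
python3 -m crank '[[[0.218,0.586,0,0,0,0.584],[0.218,0.586,0,0,0,0.584],[0.218,0.586,0,0,0,0.584],[0.218,0.586,0,0,0,0.584],[0.218,0.586,0,0,0,0.584],[0.218,0.586,0,0,0,0.584],[0.218,0.586,0,0,0,0.584],[0.218,0.586,0,0,0,0.584],[0.218,0.586,0,0,0,0.584],[0.218,0.586,0,0,0,0.584],[0.218,0.586,0,0,0,0.584],[0.218,0.586,0,0,0,0.584],[0.218,0.586,0,0,0,0.584],[0.218,0.586,0,0,0,0.584],[0.218,0.586,0,0,0,0.584],[0.218,0.586,0,0,0,0.584],[0.218,0.586,0,0,0,0.584],[0.218,0.586,0,0,0,0.584],[0.218,0.586,0,0,0,0.584],[0.218,0.586,0,0,0,0.584]]]' 0.6
python3 -m crank '[[[0,0,0,0,0,0],[0,0,-0.8,0,0,0],[0,0,-0.8,0,0,0],[0,0,-0.8,0,0,0],[0,0,-0.8,0,0,0]]]'
```

```text
time: 7.92
ee_pos: [0.5999, 0.1821, 0.2701]
tcp_rot: [-180.0, 0.0, 92.3]
wrist_force: [-0.3, -0.0, -0.3]
opening: 0.0511
grasp_force: 0.0
time: 8.33
ee_pos: [0.5994, 0.1812, 0.2055]
tcp_rot: [-180.0, 0.0, 92.0]
wrist_force: [-0.2, -0.8, 1.2]
opening: 0.0515
grasp_force: 0.0
```

```bash
python3 -m crank '[[[0,0.1,-0.65,0,0,0],[0,0,-0.65,0,0,0],[0,0,-0.65,0,0,0],[0,0,-0.65,0,0,0],[0,0,0,0,0,0],[0,0,0,0,0,0]]]'
python3 -m crank '[[[0,0,0,0,0,0],[0,0,0,0,0,0],[0,0,0,0,0,0],[0,0,0,0,0,0],[0,0,0,0,0,0],[0,0,0,0,0,0],[0,0,0,0,0,0],[0,0,0,0,0,0]]]' 0 60
```

```text
time: 8.83
ee_pos: [0.5991, 0.1834, 0.154]
tcp_rot: [-179.9, 0.0, 92.1]
wrist_force: [-0.2, -0.7, 0.2]
opening: 0.0512
grasp_force: 0.0
time: 9.5
ee_pos: [0.5995, 0.1843, 0.1554]
tcp_rot: [179.9, -0.0, 92.2]
wrist_force: [-2.8, -1.3, 6.0]
opening: 0.0148
grasp_force: 59.1
```

```bash
python3 -m crank '[[[0,0,0.5,0,0,0],[0,0,1,0,0,0],[0,0,1,0,0,0],[0,0,1,0,0,0],[0,0,1,0,0,0],[0,0,0.5,0,0,0],[-0.6,-0.5,0,0,0,0],[-0.6,-0.5,0,0,0,0],[-0.6,-0.5,0,0,0,0],[-0.6,-0.5,0,0,0,0],[-0.6,-0.5,0,0,0,0],[-0.6,-0.5,0,0,0,0],[-0.6,-0.5,0,0,0,0],[-0.6,-0.5,0,0,0,0],[-0.6,-0.5,0,0,0,0],[-0.6,-0.5,0,0,0,0],[-0.6,-0.5,0,0,0,0],[-0.6,-0.5,0,0,0,0],[-0.6,-0.5,0,0,0,0],[-0.45,-0.5,0,0,0,0]]]'
python3 -m crank '[[[0,-0.76,0,0,0,0.085],[0,-0.76,0,0,0,0.085],[0,-0.76,0,0,0,0.085],[0,-0.76,0,0,0,0.085],[0,-0.76,0,0,0,0.085],[0,-0.76,0,0,0,0.085],[0,-0.76,0,0,0,0.085],[0,-0.76,0,0,0,0.085],[0,-0.76,0,0,0,0.085],[0,-0.76,0,0,0,0.085],[0,-0.76,0,0,0,0.085],[0,-0.76,0,0,0,0.085],[0,-0.76,0,0,0,0.085],[0,-0.76,0,0,0,0.085],[0,-0.76,0,0,0,0.085],[0,-0.76,0,0,0,0.085],[0,-0.76,0,0,0,0.085],[0,-0.76,0,0,0,0.085],[0,0,0,0,0,0],[0,0,0,0,0,0]]]'
python3 - <<'E'
from h import *
S=bot.camera("scene");T=bot.camera("top")
e=lambda i:cv2.resize(i,(400,400),interpolation=cv2.INTER_CUBIC)
cv2.imwrite("pics/pre.png",np.hstack([e(S[140:280,150:290]),e(T[190:330,340:480])])[:,:,::-1])
print(bot.get_obs()['ee_pos'])
for n,im in(("scene",S),("top",T)):
    m=blobs(im,(100,100,40),(125,255,255),(150,140,500,330),6)
    for b in m: print(n,*b)
E
```

```text
time: 11.17
ee_pos: [0.4335, 0.0439, 0.2549]
tcp_rot: [180.0, -0.0, 92.2]
wrist_force: [0.9, -0.7, -1.9]
opening: 0.0151
grasp_force: 59.1
time: 12.83
ee_pos: [0.4342, -0.2298, 0.2543]
tcp_rot: [-180.0, -0.0, 102.6]
wrist_force: [0.6, 0.9, -1.9]
opening: 0.015
grasp_force: 59.1
[ 0.43427853 -0.22896137  0.25441647]
scene [244.5 179. ] 10 [240 179  10   1]
scene [205.6 190.8] 40 [195 183  24  16]
scene [258.5 203.2] 15 [257 200   4   7]
scene [202.6 220.6] 17 [201 216   4  10]
top [387.4 291. ] 19 [386 287   4  10]
top [405.8 295.1] 35 [393 292  27   8]
top [391.5 307.1] 21 [390 302   4  11]
```

View pics/pre.png

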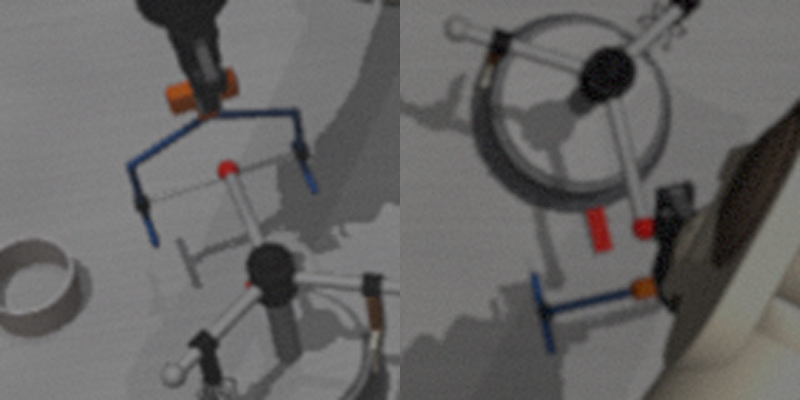

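The pre-hang view shows the bow upright in front of the bar, with the red ball inside the opening at about (228,170) in the crop and well clear of the rod. Next I slide it in 87 mm and check.

```bash
python3 -m crank '[[[0.425,0.096,0,0,0,0],[0.425,0.096,0,0,0,0],[0.425,0.096,0,0,0,0],[0.425,0.096,0,0,0,0],[0.425,0.096,0,0,0,0],[0.425,0.096,0,0,0,0],[0.425,0.096,0,0,0,0],[0.425,0.096,0,0,0,0],[0.425,0.096,0,0,0,0],[0.425,0.096,0,0,0,0],[0,0,0,0,0,0],[0,0,0,0,0,0],[0,0,-0.2,0,0,0],[0,0,-0.2,0,0,0],[0,0,-0.2,0,0,0],[0,0,0,0,0,0],[0,0,0,0,0,0]]]'
python3 - <<'E'
from h import *
S=bot.camera("scene");T=bot.camera("top")
e=lambda i:cv2.resize(i,(400,400),interpolation=cv2.INTER_CUBIC)
cv2.imwrite("pics/in.png",np.hstack([e(S[160:280,170:290]),e(T[190:330,340:480])])[:,:,::-1])
E
```

```text
time: 14.35
ee_pos: [0.519, -0.2101, 0.242]
tcp_rot: [-180.0, -0.0, 102.7]
wrist_force: [-0.4, -0.6, -1.9]
opening: 0.0152
grasp_force: 59.2
```

View pics/in.png

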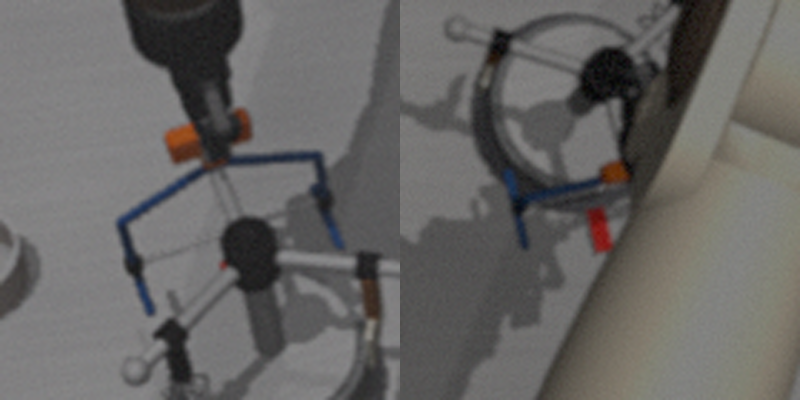

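The bar, running from (245,225) to (215,165) in the crop, now passes through the bow under its apex. Lowering until it rests.

```bash
python3 -m crank '[[[0,0,-0.1,0,0,0],[0,0,-0.1,0,0,0],[0,0,0,0,0,0],[0,0,0,0,0,0]]]'; python3 -m crank '[[[0,0,-0.1,0,0,0],[0,0,0,0,0,0],[0,0,0,0,0,0]]]'
```

```text
time: 14.78
ee_pos: [0.5194, -0.2101, 0.2382]
tcp_rot: [-180.0, 0.0, 102.7]
wrist_force: [-0.4, 0.3, -1.5]
opening: 0.0148
grasp_force: 59.1
time: 15.03
ee_pos: [0.5194, -0.2102, 0.2377]
tcp_rot: [179.9, 0.1, 102.7]
wrist_force: [-2.2, -0.0, 6.4]
opening: 0.0151
grasp_force: 60.4
```

```bash
python3 -m crank '[[[0,0,0.03,0,0,0],[0,0,0,0,0,0],[0,0,0,0,0,0]]]'; python3 -m crank '[[[0,0,0,0,0,0],[0,0,0,0,0,0],[0,0,0,0,0,0],[0,0,0,0,0,0],[0,0,0,0,0,0],[0,0,0,0,0,0]]]' 0.42; python3 - <<'E'
from h import *
S=bot.camera("scene")
cv2.imwrite("pics/rel.png",cv2.resize(S[160:280,170:290],(400,400),interpolation=cv2.INTER_CUBIC)[:,:,::-1])
E
```

```text
time: 15.28
ee_pos: [0.5195, -0.2102, 0.2378]
tcp_rot: [179.9, 0.0, 102.7]
wrist_force: [-1.9, 0.4, 5.5]
opening: 0.0151
grasp_force: 60.4
time: 15.78
ee_pos: [0.5193, -0.2101, 0.2367]
tcp_rot: [-180.0, -0.0, 102.7]
wrist_force: [0.7, 0.0, -0.2]
opening: 0.0359
grasp_force: 0.0
```

View pics/rel.png

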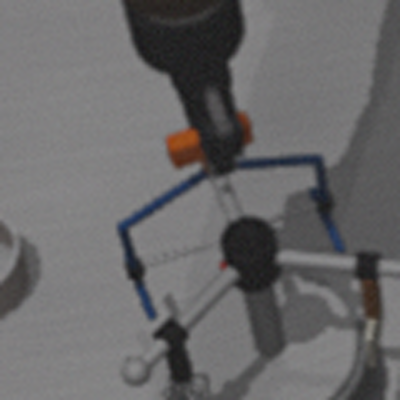

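Released: the bow still hangs by its middle on the bar. I'll retreat straight up slowly, then aside.

```bash
python3 -m crank '[[[0,0,0.25,0,0,0],[0,0,0.25,0,0,0],[0,0,0.3,0,0,0],[0,0,0.4,0,0,0],[0,0,0.6,0,0,0],[0,0,1,0,0,0],[0,0,1,0,0,0],[0,0,1,0,0,0],[0,0,1,0,0,0],[-0.3,0.8,0.5,0,0,0],[-0.3,0.8,0.5,0,0,0],[-0.3,0.8,0,0,0,0],[-0.3,0.8,0,0,0,0],[-0.3,0.8,0,0,0,0],[-0.3,0.8,0,0,0,0],[-0.3,0.8,0,0,0,0],[-0.3,0.8,0,0,0,0],[-0.3,0.8,0,0,0,0],[-0.3,0.8,0,0,0,0],[-0.3,0.8,0,0,0,0]]]'; python3 -m crank '[[[-0.3,0.8,0,0,0,0],[-0.3,0.8,0,0,0,0],[-0.3,0.8,0,0,0,0],[-0.3,0.8,0,0,0,0],[0,0,0,0,0,0],[0,0,0,0,0,0],[0,0,0,0,0,0],[0,0,0,0,0,0],[0,0,0,0,0,0],[0,0,0,0,0,0],[0,0,0,0,0,0],[0,0,0,0,0,0]]]'
python3 b.py; python3 - <<'E'
from h import *
S=bot.camera("scene");T=bot.camera("top")
e=lambda i:cv2.resize(i,(400,400),interpolation=cv2.INTER_CUBIC)
cv2.imwrite("pics/fin.png",np.hstack([e(S[160:300,170:310]),e(T[170:310,330:470])])[:,:,::-1])
a=blobs(S,(5,150,100),(16,255,255),(200,150,280,240));b=blobs(T,(5,150,100),(16,255,255),(370,200,460,290));print(a,b)
if a and b:
    p,r=tri(a[0][0],b[0][0]);d=p[:2]-[.596,-.1935];print(p,r,np.hypot(*d),np.degrees(np.arctan2(d[1],d[0])))
E
```

```text
time: 17.5
ee_pos: [0.452, -0.0324, 0.3731]
tcp_rot: [180.0, -0.0, 102.8]
wrist_force: [-0.4, 0.2, 0.4]
opening: 0.0354
grasp_force: 0.0
time: 18.5
ee_pos: [0.4295, 0.0296, 0.3728]
tcp_rot: [-180.0, -0.0, 102.7]
wrist_force: [0.1, -0.3, 0.1]
opening: 0.0357
grasp_force: 0.0
top (array([409.4, 269.8]), np.int32(88), array([406, 262,   8,  16], dtype=int32)) [ 0.4777 -0.1862  0.19  ] 176.5 0.1185
top (array([425. , 269.5]), np.int32(43), array([422, 266,   7,   8], dtype=int32)) [ 0.4784 -0.2202  0.19  ] -167.2 0.1206
[(array([231.7, 199.5]), np.int32(129), array([220, 194,  25,  12], dtype=int32))] [(array([424.5, 247.6]), np.int32(159), array([411, 242,  28,  12], dtype=int32))]
[ 0.5201153  -0.21062889  0.23936706] 5.448958506148881e-05 0.07779387386637981 -167.28021933466363
```

View pics/fin.png

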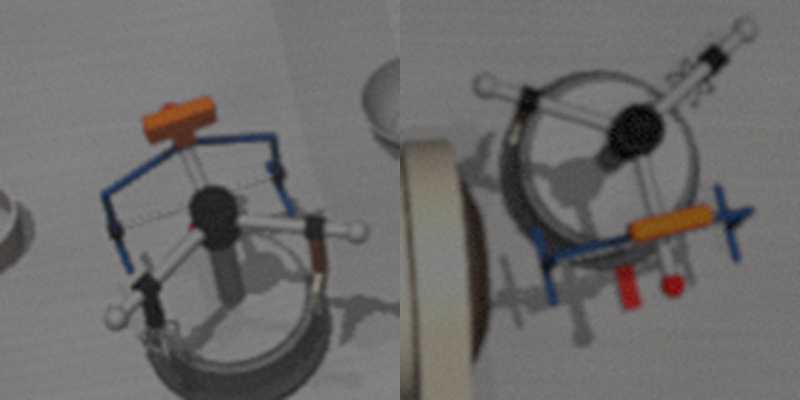

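The leveller hangs upright with its handle centred over the bar: r = 78 mm, -167.3°, height consistent with resting on it. The ball is at -167.2°, over the pointer.

```bash
python3 -c "
from workcell import bot
print(bot.job_done())"
```

```text
the job is handed in; nothing more can be done
None
```

The free bar is clicked in over the pointer and the leveller hangs upright on it by the middle of its bow, 78 mm from the turning axis; the job was handed in at about 19 s, and I did not re-measure the four bystanders afterwards.

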